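# Pressurise the solvent vessel with its hand pump

### The arm

A 6-joint arm with a two-finger parallel gripper is mounted at the origin on the work surface. World frame = base frame: x ahead of the robot, y to its left, z up, the work surface at z = 0. Lengths are in m, angles in rad, forces in N, time in s.
With the tool pointing down it reaches from about 0.325 to 1 m from the base axis. Payload 5.1 kg.
Tool frame: the origin (TCP) lies midway between the tips of the shut fingers; the grasp point (between the pads) lies 19 mm behind it; z points along the fingers, y is the line along which they close (so a half turn about z gives the same grasp; the last joint's range is limited). The gripper opens to 85 mm and grips with 20 to 120 N. Pads are 22 mm wide; open, the fingers measure 114 mm over their backs; the gripper's body (76 mm by 85 mm) begins 54 mm behind the grasp point. The pads swing forward as they close: fully open they stand 13 mm farther back than shut.
Start: joints at [1.02, 0.124, 1.65, -0, 1.367, -0.083], TCP at [0.293, 0.58, 0.231] pointing down, gripper open.
Joint ranges: [-2.61, 2.61], [-1.02, 2.33], [0.03, 2.71], [-1.35, 4.49], [0.32, 2.68], [-2.91, 2.91]. Speed limits (rad/s): [2.57, 2.57, 3.14, 3.14, 3.14, 3.14].

### API

Orientations are given as [roll, pitch, yaw] about the fixed x, y, z axes, in that order (R = Rz(yaw) Ry(pitch) Rx(roll)).
In Python, from cell import * gives the robot as it stands. The module is installed in compiled form; this text tells all that it offers.
- The arm moves only by the shell command python3 -m crank 'ROWS'. ROWS is JSON, a list of rows, each a list of 7 numbers: the shift along the tool's x, y, z in m, then the turn, a rotation vector about the tool's x, y, z in degrees, then the closure, from 0 (fully open) to 1 (shut). A call has 1 to 8 rows; each row is the pose to reach, as a shift and turn from the pose commanded when the call began, along the tool's axes at that moment; what a row does not reach only later rows make up. A row lasts 1/12 s, in which the tool goes at most 41.7 mm and 7.16 degrees, less where a joint would pass 70% of its speed; a pose out of reach is approached as far as the arm can. A call with a gripper value outside its range is refused whole. The fingers move at their own pace and stop on an object; the grip force is fixed at half the most. Time passes only in rows, so rows that repeat a pose let the fingers close. It gives the time, the measured TCP pose, the force, the opening and the grip force at its end, in the units of the state.
- read_state(): the state, without advancing time (a new reading comes with each control period).
- capture(name): name is "scene" or "top" or "wrist"; returns a dict with "img" (480x640x3 uint8, red, green, blue), "mtx" (3x3 intrinsics, pixels), "world_from_camera" (4x4, takes a point from camera to world coordinates); the wrist camera has in their place "mount" (4x4, takes a point from camera to tool coordinates, whose origin is the TCP and whose axes are the flange's). Camera axes: x right, y down, z forward; pixel columns grow to the right and rows downward; lengths in m; the calibration is good to about 2 mm. A picture is of the moment at which its call begins: read the wrist's pose just before it. There is no depth.
- hand_in(): hands the job in; it is judged then, once.
The state is a dict: "time_s": time; "joints": joint angles; "joint_vel": joint speeds; "joint_efforts": joint torques, N m; "eef_pos": TCP position; "orientation": TCP orientation; "force": force on the tool from outside, world axes, zero at the start; "wrist_torque": the same for the moment, N m; "grip_width": finger opening in m; "finger_force": force on a finger pad.
Only numpy, scipy, OpenCV 4.12 (cv2) and the standard library are available. Lean on these libraries where they do the work, as an engineer would, in place of code of your own. Each camera call takes 0.05 s, during which the arm holds its last target. There are 200 camera calls.

### The job

Pressurise the steel solvent vessel on the bench: push its vent lever fully closed with a fingertip, then press the hand-pump knob on top down and let it spring back, again and again, until the white pressure pin in the lid stands fully out. Only push and press: do not lift anything or touch the pin. Leave the vessel where it stands, its lever closed and its pump knob up, and the things around it undisturbed.

Things in the scene. Friction and masses are not known exactly. Their poses are not given: they have to be found in the camera images.
- vessel: Loose 4 kg steel pressure vessel on the bench: cylinder 120 mm in diameter, flat lid 132 mm in diameter, lid top 162 mm up. Origin: centre of its underside, z up. In its frame: pump knob on the axis, pressure pin at y +42 mm, vent valve at y -42 mm with a nozzle out to y -76 mm (180 mm high at most), hose outlet out to x +79 mm (178 mm high).
- plunger (a joint): Metres the pump knob is pressed: 0 = up, 0.035 = stop. A spring returns it: 4.4 N at the top, 11.4 N at the stop, up to 1.5 N more while it drives the pin. With the vent closed a full stroke lifts the pin by about 5 mm (the first may lift it less, a short stroke lifts it less); with the vent open it lifts nothing.
- knob_top (a point): Centre of the top of the pump's grey palm knob, 48 mm across, on the vessel's axis, 236 mm above the bench when up. It moves down with the plunger.
- pin (a joint): How far the pressure pin stands out, in metres: 0 = down, its top 1.5 mm above the housing, 0.024 = fully out (stop). It stays where it is between strokes. Pumping on when it is fully out does no harm.
- pin_top (a point): Top of the white pressure pin, 12 mm across, in a black housing 21 mm across. 178 mm above the bench when down (the housing ends at 176.5 mm), 202 mm when fully out; two dark rings show on it as it rises.
- vent (a joint): Angle of the vent lever about a vertical axis: 0 = closed (stop; it lies crosswise to the nozzle and points to the vessel's -x), pi/2 = open (stop; it points outward over the nozzle, to the vessel's -y). Seen from above it closes clockwise. Friction 0.04 N m (1 N at the grip block); it stays where it is left.
- vent_tip (a point): Centre of the grey grip block at the end of the vent lever: 22 mm along the lever, 8 mm thick, from 187 to 207 mm above the bench, 41 mm from the lever's axis.
- vent_axis (a point): Point on the vertical axis of the vent lever at the height of the grip block's centre, 197 mm above the bench; fixed to the vessel.
- beaker: Empty glass beaker, 68 mm across, 92 mm tall, loose, to be left alone. Origin at the centre of its underside.
- amber_bottle: Closed amber glass jar, 66 mm across, 130 mm tall, loose, to be left alone. Origin at the centre of its underside.
- vial_rack: Low grey rack of capped 12 mm vials, 85 x 125 x 46 mm, loose, to be left alone. Origin at the centre of its underside.
- column: Steel chromatography column lying on the bench, 200 mm long along its x axis, 17 mm across, loose, to be left alone. Origin at the centre of its underside.
- wash_bottle: Clear plastic wash bottle, 68 mm across, 188 mm tall with its bent spout, loose, to be left alone. Origin at the centre of its underside.
- reservoir: Glass solvent bottle with blue cap, 96 mm across, 222 mm tall, loose, to be left alone. Origin at the centre of its underside.
- filter_jar: Small white plastic jar, 44 mm across, 78 mm tall, loose, to be left alone. Origin at the centre of its underside.

How it is judged:
On the way, in this order (a step that is already met when the one before it is completed fails the run):
1. the vent lever is closed, to within 0.18 rad of its stop (value of joint vent below 0.18 rad), for 0.2 s.
2. the pressure pin stands out by 21.5 mm or more, the vent still closed (value of joint pin above 0.0215 m and value of joint vent below 0.2 rad), for 0.2 s.
At the end, for the whole second after the job is handed in: The pin stands out 21.5 mm or more of its 24, the vent lever is within 0.2 rad of closed, the pump knob is back up within 3 mm, and the vessel stands upright and still within 40 mm of where it was (all of step 2 and value of joint plunger below 0.003 m and distance of vessel from where it was at the start of the episode below 0.04 m and angle between vessel's own z axis and vertical below 0.05 rad and linear speed of vessel below 0.02 m/s); the robot touches nothing.
It fails at once if the vessel is lifted 10 mm or tipped by 0.2 rad (height (world z) of vessel above 0.01 m or angle between vessel's own z axis and vertical above 0.2 rad).
It fails at once if the pressure pin is touched (contact force between pin and the arm above 0.5 N).
It fails at once if one of the things around the vessel is moved by more than 30 mm or tipped by 0.5 rad (distance of any of beaker, amber_bottle, vial_rack, column, wash_bottle, reservoir, filter_jar from where it was at the start of the episode above 0.03 m or angle between any of beaker, amber_bottle, vial_rack, wash_bottle, reservoir, filter_jar's own z axis and vertical above 0.5 rad).
It also fails if it takes over 51 s, if anything falls off the work surface, if the arm or the gripper's body presses on something with over 40 N, if the wrist force passes 120 N, or if a joint passes its speed limit or range.

## Working session

There is one attempt and no reset: what is moved stays moved. The work goes in short steps, Python scripts to look and compute and a shell command to move; the robot and the scene stay as the last step left them, time stands still between calls to the robot, and variables do not carry over. Pictures are saved under pics/ and viewed, at most 10 in all, crops included, and the job is handed in when it is done.

```bash
mkdir -p pics; cat > h.py <<'E'
from cell import *
import numpy as np, cv2
def save(n,f):
    c=capture(n); cv2.imwrite(f'pics/{f}.png',c['img'][:,:,::-1]); np.savez(f'pics/{f}.npz',m=c['mtx'],T=c.get('world_from_camera',c.get('mount'))); return c
def ray(f,u,v,z):
    d=np.load(f'pics/{f}.npz');T=d['T'];r=T[:3,:3]@np.linalg.solve(d['m'],[u,v,1]);o=T[:3,3]
    return o+r*(z-o[2])/r[2]
def proj(f,p):
    d=np.load(f'pics/{f}.npz');T=d['T'];q=d['m']@(T[:3,:3].T@(np.array(p)-T[:3,3]));return q[:2]/q[2]
E
python3 - <<'E'
from h import *
save('top','top0');save('scene','scene0')
for f in('top0','scene0'):print(np.load(f'pics/{f}.npz')['T'].round(3))
s=read_state();print(s['time_s'],s['eef_pos'],s['orientation'],s['force'])
E
```

```text
[[ 0.019 -0.988  0.154  0.403]
 [-1.    -0.021 -0.01  -0.002]
 [ 0.013 -0.153 -0.988  1.289]
 [ 0.     0.     0.     1.   ]]
[[ 0.874  0.262 -0.41   1.06 ]
 [ 0.486 -0.502  0.715 -0.823]
 [-0.019 -0.824 -0.566  0.776]
 [ 0.     0.     0.     1.   ]]
0.1 [0.29283399 0.57967769 0.23017916] [-3.13971790e+00 -1.29081573e-04  2.67381597e+00] [-0.00459691 -0.4414818  -0.55793226]
```

View pics/top0.png

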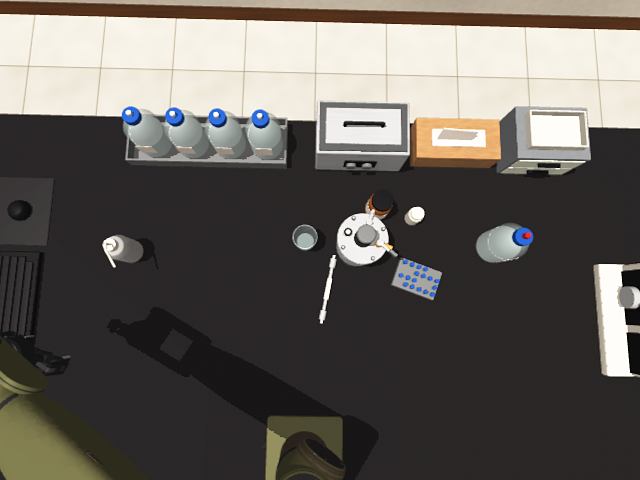

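View pics/scene0.png

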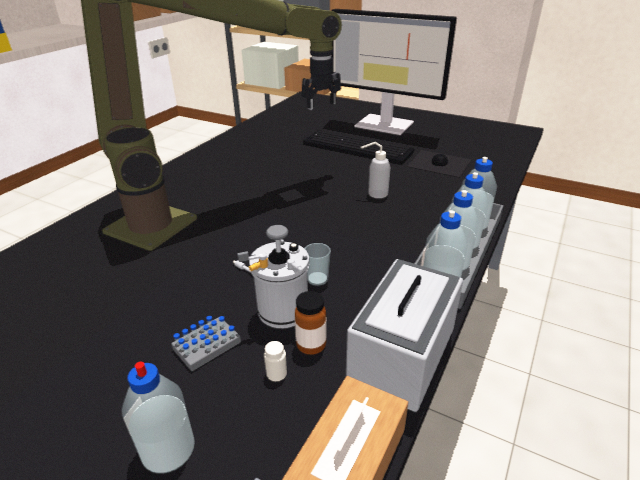

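The vessel is at about (363,240) in the top view. I can see the orange lever at about (388,247), and a dark disc at (348,231) that is probably the pin. I'll zoom in on both.

```bash
python3 - <<'E'
from h import *
a=cv2.imread('pics/top0.png')[190:290,310:450];b=cv2.imread('pics/scene0.png')[215:335,220:345]
a=cv2.resize(a,(780,557),interpolation=2);cv2.imwrite('pics/ca.png',a)
b=cv2.resize(b,(625,600),interpolation=2);cv2.imwrite('pics/cb.png',b)
print(ray('top0',366.5,233.5,.236),ray('top0',363,240,.162),ray('top0',348,231,.178))
E
```

```text
[ 0.5743179  -0.13770157  0.236     ] [ 0.56936849 -0.13832942  0.162     ] [ 0.58918449 -0.09841086  0.178     ]
```

View pics/ca.png

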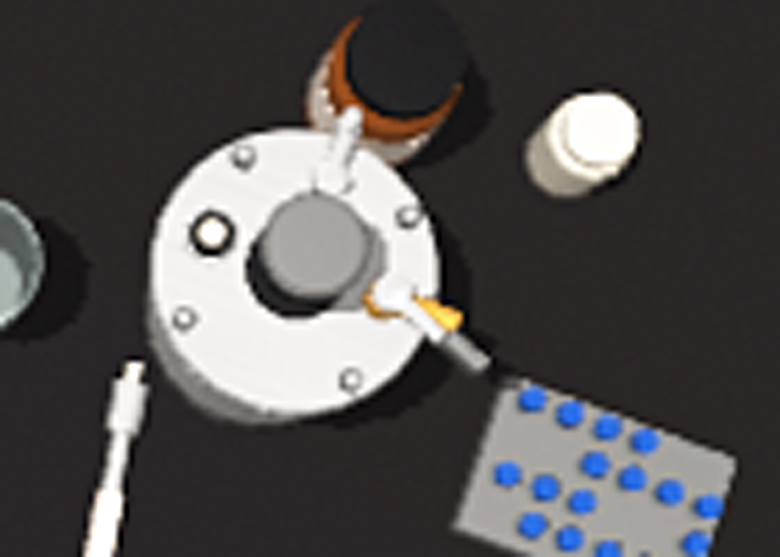

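View pics/cb.png

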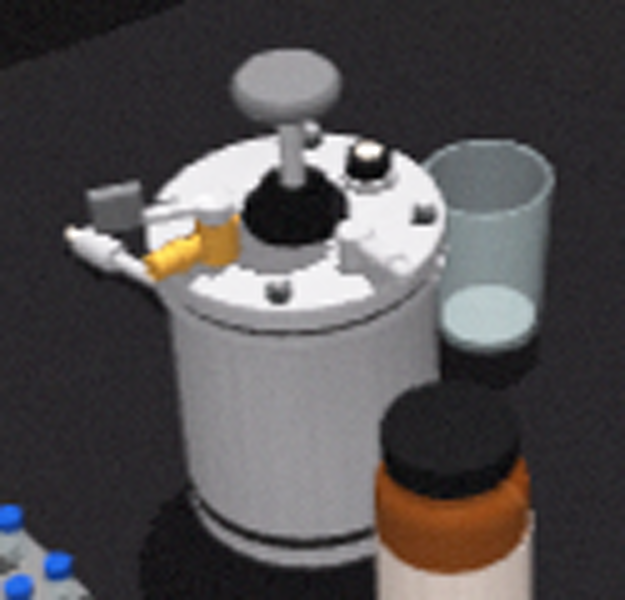

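The top crop shows the knob at (317,245), the pin at (212,233), the vent axis at about (397,293), the lever's grip block at (465,352) and the hose outlet pointing up. The scene crop agrees: lever partly open at about (115,205), pin at (368,155).

```bash
python3 - <<'E'
from h import *
s=780/140
P=lambda x,y,z:ray('top0',310+x/s-.5,190+y/s-.5,z)
Q=lambda x,y:(220+x/5-.5,215+y/5-.5)
k=P(317,245,.236);p=P(212,233,.178);lid=P(295,270,.162);ax=P(397,293,.203);g=P(467,352,.207)
print('knob',k,'pin',p,'lid',lid,'ax',ax,'grip',g)
d=p-k;print('dist',np.hypot(*d[:2]),np.hypot(*(ax-k)[:2]),np.hypot(*(g-ax)[:2]))
yaw=np.arctan2(-d[0],d[1]);print('yaw',yaw)
# yaw from pin-vent line
e=p-ax;print('yaw2',np.arctan2(-e[0],e[1]),np.hypot(*e[:2]))
c=np.array([.5735,-.1385])
f=P(343,125,.175);print('hose',f, np.arctan2(f[1]-k[1],f[0]-k[0]))
l=g-ax;print('lever dir',np.arctan2(l[1],l[0]))
# two view check of knob
for n,q in(('knob',ray('scene0',*Q(287,80),.236)),('pin',ray('scene0',*Q(370,150),.178)),('grip',ray('scene0',*Q(115,207),.197))):print(n,q)
for n,q,z in (('jar',ray('top0',381,199,.13),0),('vialrack',ray('top0',416,279,.046),0)):print(n,q)
E
```

```text
knob [ 0.5743749  -0.13745575  0.236     ] pin [ 0.58834029 -0.09728272  0.178     ] lid [ 0.57460605 -0.13690757  0.162     ] ax [ 0.55901552 -0.17712809  0.203     ] grip [ 0.53293265 -0.20714219  0.207     ]
dist 0.042531217427150596 0.04254180159109717 0.039763825597432474
yaw -0.3345627998921069
yaw2 -0.3519761561212307 0.08506012442127041
hose [ 0.64022103 -0.15720462  0.175     ] -0.2913875627339781
lever dir -2.2862297001225755
knob [ 0.57646229 -0.14175727  0.236     ]
pin [ 0.58884172 -0.09966045  0.178     ]
grip [ 0.53054528 -0.20802508  0.197     ]
jar [ 0.68559808 -0.19005967  0.13      ]
vialrack [ 0.47983784 -0.30040881  0.046     ]
```

Both views agree. The vessel is at (0.575,-0.138) with yaw about -0.34, the lever is about 1.2 rad open, and the measured distances match the ones given (42 mm, 42 mm, 40 mm). Next: raise the tool, shut the gripper, turn it, and travel.

```bash
cat >> h.py <<'E'
from scipy.spatial.transform import Rotation as Ro
def to(*pts):
    s=read_state();R=Ro.from_euler('xyz',s['orientation']).as_matrix();p=np.array(s['eef_pos'])
    print('t',round(s['time_s'],2),'at',p.round(4),'F',np.round(s['force'],1),'toolx',R[:,0].round(2),'j',np.round(s['joints'],2))
    for q in pts: print(q,'->',(R.T@(np.array(q)-p)).round(4))
E
python3 -m crank '[[-0.02,-0.02,-0.03,0,0,6,1],[-0.04,-0.04,-0.05,0,0,12,1],[-0.07,-0.07,-0.07,0,0,18,1],[-0.1,-0.1,-0.09,0,0,24,1],[-0.13,-0.13,-0.1,0,0,30,1],[-0.16,-0.16,-0.1,0,0,36,1],[-0.19,-0.19,-0.1,0,0,42,1],[-0.22,-0.22,-0.1,0,0,48,1]]'
python3 -c "
from h import *
to((.554,-.232,.33))"
```

```text
time_s: 0.77
eef_pos: [0.3859, 0.2962, 0.3315]
orientation: [3.141, -0.0, 1.832]
force: [0.6, 0.0, -0.1]
grip_width: -0.0001
finger_force: 0.0
t 0.77 at [0.3859 0.2962 0.3315] F [ 0.6  0.  -0.1] toolx [-0.26  0.97  0.  ] j [ 0.54 -0.29  1.87 -0.    1.56  0.28]
(0.554, -0.232, 0.33) -> [-0.5537  0.0262  0.0015]
```

```bash
python3 -m crank '[[-0.04,0,0,0,0,0,1],[-0.08,0,0,0,0,0,1],[-0.12,0.01,0,0,0,0,1],[-0.16,0.01,0,0,0,0,1],[-0.2,0.01,0,0,0,0,1],[-0.24,0.01,0,0,0,0,1],[-0.28,0.02,0,0,0,0,1],[-0.32,0.02,0,0,0,0,1]]' >/dev/null
python3 -m crank '[[-0.04,0,0,0,0,0,1],[-0.08,0,0,0,0,0,1],[-0.12,0,0,0,0,0,1],[-0.16,0,0,0,0,0,1],[-0.19,0,0,0,0,0,1],[-0.21,0,0,0,0,0,1],[-0.22,0,0,0,0,0,1],[-0.22,0,0,0,0,0,1]]' >/dev/null
python3 -c "
from h import *
to((.554,-.232,.32),(.554,-.232,.192))
save('top','top1')
save('wrist','w1')
a=cv2.imread('pics/top1.png')[180:300,310:470];b=cv2.imread('pics/w1.png')
cv2.imwrite('pics/c1.png',np.hstack([cv2.resize(a,(400,300)),cv2.resize(b,(400,300))]))
"
```

```text
t 2.1 at [ 0.5466 -0.2194  0.3302] F [0.3 1.  0. ] toolx [-0.26  0.97  0.  ] j [-0.47 -0.05  1.67 -0.    1.53 -0.74]
(0.554, -0.232, 0.32) -> [-0.0141  0.0038  0.0102]
(0.554, -0.232, 0.192) -> [-0.0143  0.004   0.1382]
```

View pics/c1.png

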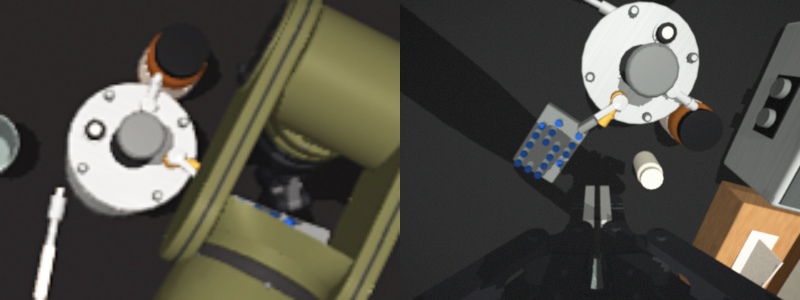

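The left half shows the arm over the vent side with the lever still as it was. The wrist view on the right shows the pin at (666,33), the knob, the lever and the shut fingers clear of everything. Descending beside the grip block.

```bash
python3 -m crank '[[-0.014,0.004,0.02,0,0,0,1],[-0.014,0.004,0.05,0,0,0,1],[-0.014,0.004,0.08,0,0,0,1],[-0.014,0.004,0.11,0,0,0,1],[-0.014,0.004,0.125,0,0,0,1],[-0.014,0.004,0.135,0,0,0,1],[-0.014,0.004,0.137,0,0,0,1],[-0.014,0.004,0.137,0,0,0,1]]'
python3 - <<'E'
from h import *
save('wrist','w2'); cv2.imwrite('pics/c2.png',cv2.imread('pics/w2.png'))
ax=np.array([.560,-.1775]);y0=-.34
L=[]
for v in (.9,.6,.3,0.1,-.1):
    a=y0+np.pi+v; d=np.array([np.cos(a),np.sin(a)]);n=np.array([-d[1],d[0]])
    L.append((*(ax+.041*d+.015*n),.192))
to(*L)
E
```

```text
time_s: 2.87
eef_pos: [0.5544, -0.2294, 0.1946]
orientation: [3.141, -0.0, 1.837]
force: [0.8, 0.1, 0.5]
grip_width: -0.0001
finger_force: 0.0
t 2.92 at [ 0.5549 -0.2299  0.1958] F [-0.4  0.4  0.7] toolx [-0.26  0.96 -0.  ] j [-0.48  0.04  1.8   0.    1.3  -0.75]
(np.float64(0.5332303334172632), np.float64(-0.21198746077995745), 0.192) -> [ 0.023  -0.0162  0.0037]
(np.float64(0.5242342191748673), np.float64(-0.20253615229959607), 0.192) -> [ 0.0345 -0.0224  0.0037]
(np.float64(0.5184329556141004), np.float64(-0.19084843889826267), 0.192) -> [ 0.0473 -0.025   0.0037]
(np.float64(0.5166096036346598), np.float64(-0.18232426193926793), 0.192) -> [ 0.056  -0.0245  0.0036]
(np.float64(0.5165160898319915), np.float64(-0.17360775688059346), 0.192) -> [ 0.0644 -0.0223  0.0036]
```

View pics/c2.png

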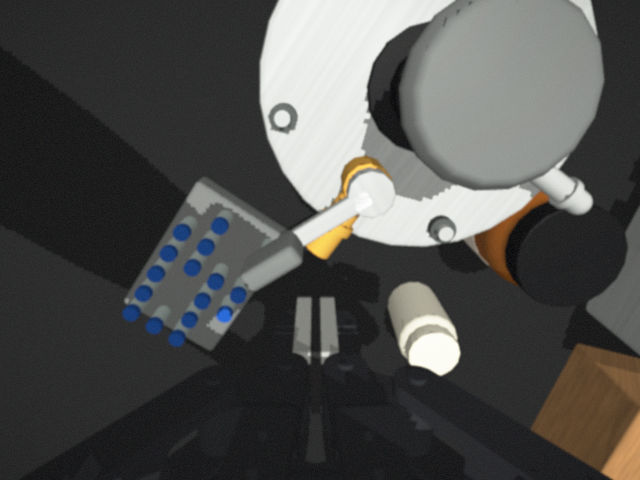

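The grip block (272,262) is just ahead and to the left of the shut fingertips (315,330), with the finger over the nozzle. Pushing along the arc.

```bash
python3 -m crank '[[0.01,-0.008,0.002,0,0,0,1],[0.023,-0.016,0.003,0,0,0,1],[0.029,-0.02,0.003,0,0,0,1],[0.035,-0.022,0.003,0,0,0,1],[0.041,-0.024,0.003,0,0,0,1],[0.047,-0.025,0.003,0,0,0,1],[0.052,-0.025,0.003,0,0,0,1],[0.055,-0.025,0.003,0,0,0,1]]'
python3 - <<'E'
from h import *
save('wrist','w3'); cv2.imwrite('pics/c3.png',cv2.imread('pics/w3.png'))
to()
E
```

```text
time_s: 3.58
eef_pos: [0.5156, -0.1833, 0.1914]
orientation: [-3.141, 0.0, 1.836]
force: [0.8, -2.3, 1.0]
grip_width: 0.0002
finger_force: 0.7
t 3.63 at [ 0.5155 -0.183   0.1912] F [ 0.5 -0.7  0.3] toolx [-0.26  0.96  0.  ] j [-0.44 -0.08  1.92  0.    1.3  -0.71]
```

View pics/c3.png

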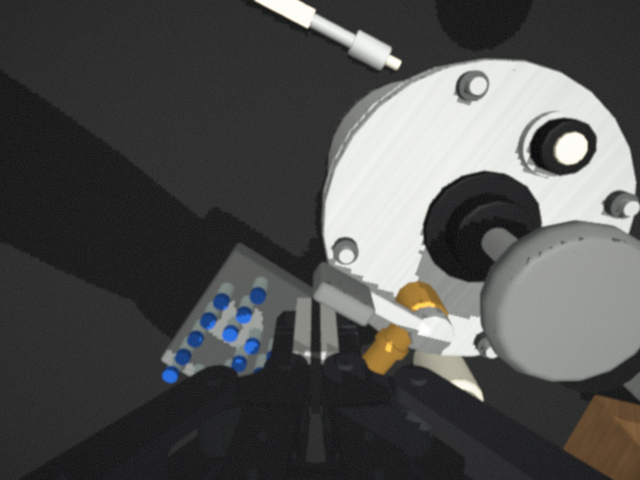

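The lever now points at about 173° in the world, roughly 0.2 rad short of closed. I'll push on gently until the force rises.

```bash
python3 -m crank '[[0.002,0.001,0,0,0,0,1],[0.004,0.002,0,0,0,0,1],[0.005,0.003,0,0,0,0,1],[0.006,0.003,0,0,0,0,1],[0.006,0.003,0,0,0,0,1]]'
python3 -m crank '[[0.001,0,0,0,0,0,1],[0.002,0.001,0,0,0,0,1],[0.002,0.001,0,0,0,0,1]]'
```

```text
time_s: 4.05
eef_pos: [0.5163, -0.179, 0.1916]
orientation: [-3.138, 0.003, 1.836]
force: [-3.9, -7.1, 1.9]
grip_width: -0.0001
finger_force: 4.3
time_s: 4.3
eef_pos: [0.5167, -0.1772, 0.1921]
orientation: [-3.138, 0.004, 1.836]
force: [-6.0, -7.8, 4.3]
grip_width: 0.0001
finger_force: 4.7
```

The force rose to about 10 N, so the lever is at its stop. Backing off, rising, and checking.

```bash
python3 -m crank '[[-0.01,-0.005,0,0,0,0,1],[-0.025,-0.01,0,0,0,0,1],[-0.03,-0.01,-0.03,0,0,0,1],[-0.03,-0.01,-0.06,0,0,0,1],[-0.03,-0.01,-0.09,0,0,0,1],[-0.03,-0.01,-0.11,0,0,0,1],[-0.03,-0.01,-0.12,0,0,0,1],[-0.03,-0.01,-0.12,0,0,0,1]]'
python3 - <<'E'
from h import *
to((.575,-.138,.30))
c=save('wrist','w4'); cv2.imwrite('pics/c4.png',cv2.imread('pics/w4.png'))
s=read_state();print(np.load('pics/w4.npz')['T'].round(3))
T=np.eye(4);T[:3,:3]=Ro.from_euler('xyz',s['orientation']).as_matrix();T[:3,3]=s['eef_pos']
np.savez('pics/w4.npz',m=c['mtx'],T=T@c['mount'])
for p in ((.575,-.138,.236),(.589,-.0984,.178),(.560,-.1775,.2),(.521,-.164,.207)):print(proj('w4',p))
E
```

```text
time_s: 4.97
eef_pos: [0.5167, -0.2071, 0.314]
orientation: [3.138, 0.002, 1.836]
force: [-0.5, 0.6, -0.5]
grip_width: -0.0002
finger_force: 0.0
t 4.97 at [ 0.5167 -0.2071  0.314 ] F [-0.5  0.6 -0.5] toolx [-0.26  0.97 -0.  ] j [-0.48 -0.12  1.76  0.    1.5  -0.74]
(0.575, -0.138, 0.3) -> [0.0515 0.0743 0.0141]
[[ 0.001 -0.946 -0.324  0.082]
 [ 1.     0.001 -0.001 -0.001]
 [ 0.001 -0.324  0.946 -0.142]
 [ 0.     0.     0.     1.   ]]
[466.99757249 150.27376779]
[480.98894826  78.97594041]
[400.04365393 198.09370524]
[345.80488428 161.9456039 ]
```

View pics/c4.png

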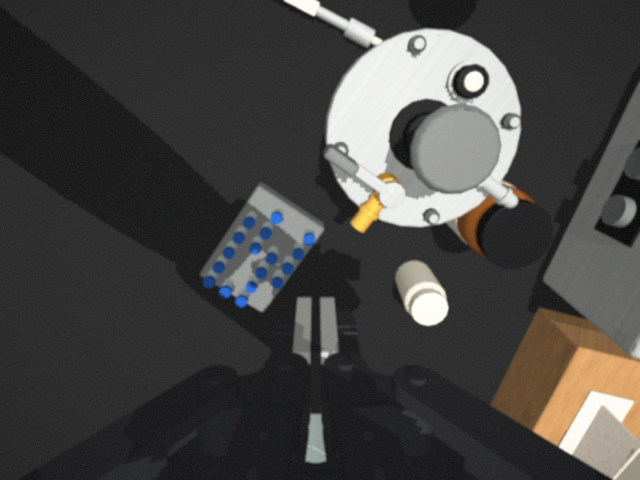

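The lever lies crosswise to the nozzle. Knob at (457,148), pin (472,80), vent axis (393,195), grip (341,158). Converting to positions.

```bash
python3 - <<'E'
from h import *
k=ray('w4',456.5,148.5,.236);p=ray('w4',472.5,80,.178);a=ray('w4',394,195,.203);g=ray('w4',341,158,.207)
print(k,p,a,g)
e=p-a;y=np.arctan2(-e[0],e[1]);l=g-a
print('yaw',y,np.hypot(*e[:2]),np.hypot(*l[:2]),'vent',(np.arctan2(l[1],l[0])-y-np.pi+np.pi)%(2*np.pi)-np.pi)
to((k[0],k[1],.25))
E
```

```text
[ 0.56956694 -0.13856142  0.236     ] [ 0.58425592 -0.10029992  0.178     ] [ 0.55508054 -0.17605102  0.203     ] [ 0.51768639 -0.16254782  0.207     ]
yaw -0.36763770224813214 0.08117531738319603 0.039757504948763164 vent 0.02110469208305199
t 5.02 at [ 0.516  -0.2067  0.3116] F [-0.7 -0.3 -0.9] toolx [-0.26  0.97 -0.  ] j [-0.48 -0.12  1.76  0.    1.5  -0.74]
(np.float64(0.5695669444134183), np.float64(-0.13856142155914533), 0.25) -> [0.0518 0.0695 0.0617]
```

The vent is closed (0.02 rad) and the axis is near (0.571,-0.138). Moving above the knob and starting the first press.

```bash
python3 -m crank '[[0.02,0.03,0,0,0,0,1],[0.04,0.055,0,0,0,0,1],[0.05,0.071,0.01,0,0,0,1],[0.051,0.071,0.03,0,0,0,1],[0.051,0.071,0.05,0,0,0,1],[0.051,0.071,0.062,0,0,0,1],[0.051,0.071,0.066,0,0,0,1],[0.051,0.071,0.066,0,0,0,1]]'
python3 -m crank '[[0,0,0.01,0,0,0,1],[0,0,0.02,0,0,0,1],[0,0,0.03,0,0,0,1],[0,0,0.038,0,0,0,1],[0,0,0.044,0,0,0,1],[0,0,0.046,0,0,0,1],[0,0,0.046,0,0,0,1]]'
```

```text
time_s: 5.68
eef_pos: [0.5695, -0.1385, 0.2421]
orientation: [-3.137, -0.003, 1.836]
force: [0.5, -0.4, 1.2]
grip_width: 0.0
finger_force: 0.0
time_s: 6.27
eef_pos: [0.5721, -0.1395, 0.2022]
orientation: [3.138, 0.002, 1.836]
force: [-3.1, 1.2, 10.3]
grip_width: -0.0
finger_force: 5.3
```

```bash
python3 -m crank '[[0,0,0.003,0,0,0,1],[0,0,0.005,0,0,0,1],[0,0,0.005,0,0,0,1]]'
python3 -m crank '[[0,0,-0.015,0,0,0,1],[0,0,-0.03,0,0,0,1],[0,0,-0.045,0,0,0,1],[0,0,-0.051,0,0,0,1],[0,0,-0.051,0,0,0,1],[0,0,-0.051,0,0,0,1]]'
```

```text
time_s: 6.52
eef_pos: [0.5723, -0.1395, 0.2009]
orientation: [3.137, 0.003, 1.836]
force: [-8.4, 2.8, 20.2]
grip_width: -0.0
finger_force: 10.3
time_s: 7.02
eef_pos: [0.5707, -0.1389, 0.2448]
orientation: [-3.142, -0.0, 1.836]
force: [-0.3, -0.4, -1.3]
grip_width: -0.0001
finger_force: 0.0
```

The stop was reached (20 N at z 0.201). Repeating full strokes.

```bash
S() { :; }
python3 -m crank '[[0,0,0.015,0,0,0,1],[0,0,0.032,0,0,0,1],[0,0,0.045,0,0,0,1],[0,0,0.051,0,0,0,1],[0,0,0.051,0,0,0,1]]'
python3 -m crank '[[0,0,-0.02,0,0,0,1],[0,0,-0.04,0,0,0,1],[0,0,-0.051,0,0,0,1],[0,0,-0.051,0,0,0,1],[0,0,-0.051,0,0,0,1]]'
python3 -m crank '[[0,0,0.015,0,0,0,1],[0,0,0.032,0,0,0,1],[0,0,0.045,0,0,0,1],[0,0,0.051,0,0,0,1],[0,0,0.051,0,0,0,1]]'
python3 -m crank '[[0,0,-0.02,0,0,0,1],[0,0,-0.04,0,0,0,1],[0,0,-0.051,0,0,0,1],[0,0,-0.051,0,0,0,1],[0,0,-0.051,0,0,0,1]]'
python3 -c "
from h import *
save('scene','s5');b=cv2.imread('pics/s5.png')[190:335,190:345];cv2.imwrite('pics/c5.png',cv2.resize(b,(620,580),interpolation=2))"
```

```text
time_s: 7.43
eef_pos: [0.5723, -0.1394, 0.2009]
orientation: [3.138, 0.003, 1.836]
force: [-9.5, 2.8, 27.4]
grip_width: -0.0
finger_force: 13.4
time_s: 7.85
eef_pos: [0.5703, -0.1386, 0.2437]
orientation: [-3.14, -0.001, 1.836]
force: [-0.8, -0.0, -0.6]
grip_width: 0.0001
finger_force: 0.0
time_s: 8.27
eef_pos: [0.5719, -0.1391, 0.2009]
orientation: [3.139, 0.002, 1.836]
force: [-12.0, 4.3, 31.2]
grip_width: -0.0001
finger_force: 15.8
time_s: 8.68
eef_pos: [0.5699, -0.1385, 0.243]
orientation: [-3.139, -0.002, 1.836]
force: [0.1, 0.3, 0.3]
grip_width: 0.0003
finger_force: 0.0
```

View pics/c5.png

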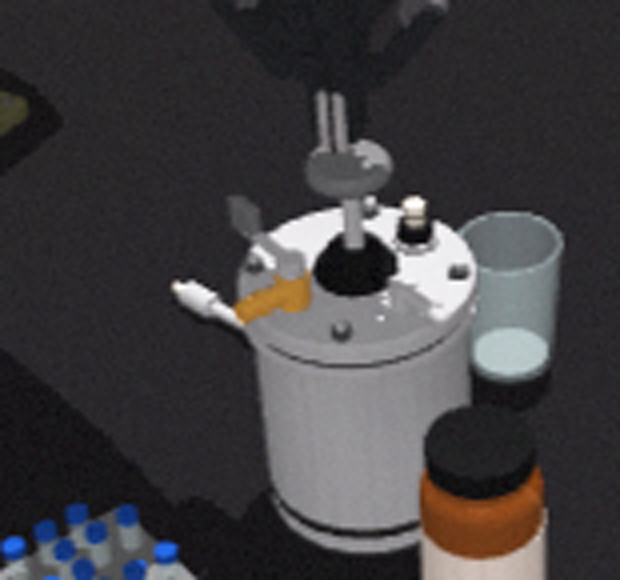

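The pin is rising, with one ring showing at (414,210). The lever is closed and the knob is up. Pressing about 2 mm less now, with more strokes.

```bash
python3 -m crank '[[0,0,0.015,0,0,0,1],[0,0,0.032,0,0,0,1],[0,0,0.044,0,0,0,1],[0,0,0.048,0,0,0,1],[0,0,0.048,0,0,0,1]]' | grep -A2 -E 'pos|force:'
python3 -m crank '[[0,0,-0.02,0,0,0,1],[0,0,-0.04,0,0,0,1],[0,0,-0.048,0,0,0,1],[0,0,-0.048,0,0,0,1],[0,0,-0.048,0,0,0,1]]' | grep pos
python3 -m crank '[[0,0,0.015,0,0,0,1],[0,0,0.032,0,0,0,1],[0,0,0.044,0,0,0,1],[0,0,0.048,0,0,0,1],[0,0,0.048,0,0,0,1]]' | grep -A2 -E 'pos|force:'
python3 -m crank '[[0,0,-0.02,0,0,0,1],[0,0,-0.04,0,0,0,1],[0,0,-0.048,0,0,0,1],[0,0,-0.048,0,0,0,1],[0,0,-0.048,0,0,0,1]]' | grep pos
python3 -m crank '[[0,0,0.015,0,0,0,1],[0,0,0.032,0,0,0,1],[0,0,0.044,0,0,0,1],[0,0,0.048,0,0,0,1],[0,0,0.048,0,0,0,1]]' | grep -A2 -E 'pos|force:'
python3 -m crank '[[0,0,-0.02,0,0,0,1],[0,0,-0.04,0,0,0,1],[0,0,-0.048,0,0,0,1],[0,0,-0.048,0,0,0,1],[0,0,-0.048,0,0,0,1]]' | grep pos
```

```text
eef_pos: [0.5713, -0.1389, 0.2009]
orientation: [3.141, 0.001, 1.836]
force: [-7.7, 3.4, 22.4]
grip_width: 0.0
finger_force: 10.8
eef_pos: [0.5699, -0.1385, 0.2428]
eef_pos: [0.5714, -0.139, 0.2009]
orientation: [3.14, 0.001, 1.836]
force: [-5.6, 2.0, 22.4]
grip_width: 0.0003
finger_force: 10.9
eef_pos: [0.5698, -0.1384, 0.2427]
eef_pos: [0.5714, -0.139, 0.2009]
orientation: [3.14, 0.001, 1.836]
force: [-6.5, 1.6, 21.4]
grip_width: 0.0
finger_force: 11.1
eef_pos: [0.5698, -0.1384, 0.2426]
```

Six strokes done. Two more for margin, then withdraw and look.

```bash
python3 -m crank '[[0,0,0.015,0,0,0,1],[0,0,0.032,0,0,0,1],[0,0,0.044,0,0,0,1],[0,0,0.048,0,0,0,1],[0,0,0.048,0,0,0,1]]' | grep -A2 -E 'force:'
python3 -m crank '[[0,0,-0.02,0,0,0,1],[0,0,-0.04,0,0,0,1],[0,0,-0.048,0,0,0,1],[0,0,-0.048,0,0,0,1]]' | grep pos
python3 -m crank '[[0,0,0.015,0,0,0,1],[0,0,0.032,0,0,0,1],[0,0,0.044,0,0,0,1],[0,0,0.048,0,0,0,1],[0,0,0.048,0,0,0,1]]' | grep -A2 -E 'force:'
python3 -m crank '[[0,0,-0.02,0,0,0,1],[0,0,-0.04,0,0,0,1],[0,0,-0.07,0,0,0,1],[0,0,-0.1,0,0,0,1],[0,0,-0.12,0,0,0,1],[0,0,-0.12,0,0,0,1],[0,0,-0.12,0,0,0,1]]' | grep pos
python3 -c "
from h import *
save('scene','s6');b=cv2.imread('pics/s6.png')[190:335,190:345];b=cv2.resize(b,(428,400),interpolation=2)
save('wrist','w6');w=cv2.imread('pics/w6.png')[:,100:];w=cv2.resize(w,(360,400))
cv2.imwrite('pics/c6.png',np.hstack([b,w]));to()"
```

```text
force: [-7.1, 0.7, 23.3]
grip_width: -0.0
finger_force: 11.2
eef_pos: [0.5709, -0.1388, 0.2453]
force: [-4.1, 1.8, 22.4]
grip_width: -0.0005
finger_force: 11.2
eef_pos: [0.5704, -0.1386, 0.3152]
t 13.08 at [ 0.5696 -0.1384  0.3131] F [ 0.2  0.5 -0.2] toolx [-0.26  0.97  0.  ] j [-0.33 -0.05  1.69  0.    1.5  -0.6 ]
```

View pics/c6.png

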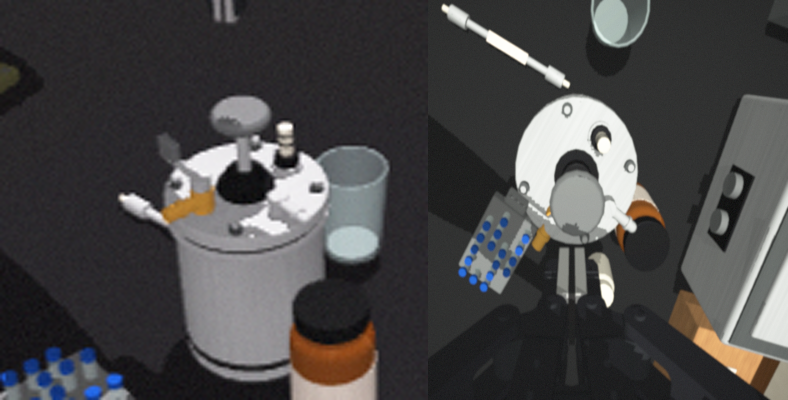

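The pin now stands tall at (286,124) with two rings, the knob is up and the lever is closed. Checking the pin height against projections.

```bash
python3 - <<'E'
from h import *
print('seen top centre',190+286/2.761-.5,190+126/2.761-.5)
for z in(.178,.193,.1995,.202):print(z,proj('s6',(.586,-.099,z)))
g=cv2.imread('pics/s6.png')[225:262,286:302].min(2);print(g[:,5:11])
g=cv2.imread('pics/scene0.png')[235:262,286:302].min(2);print(g[:,5:11])
E
```

```text
seen top centre 293.08565737051794 235.13563926113727
0.178 [292.5674224  244.01488916]
0.193 [292.25650039 238.46324009]
0.1995 [292.12018875 236.02933597]
0.202 [292.06750368 235.08862099]
[[ 36  41  37  40  38  43]
 [ 37  38  41  39  40  41]
 [ 44  38  38  39  41  41]
 [ 42  38  42  40  39  36]
 [ 38  39  41  41  38  39]
 [ 38  42  38  40  37  36]
 [ 36  37  40  38  41  37]
 [ 41  40  37  37  40  38]
 [ 34  38  38  40  39  41]
 [ 95 156 161 141  80  35]
 [232 248 248 249 232  36]
 [240 251 251 249 221  54]
 [189 219 216 191 150  51]
 [140 180 177 169 138  53]
 [ 85  88 107 108  91  53]
 [139 129 143 163 140  75]
 [118 166 171 171 143  56]
 [ 68  87 110  98  60  55]
 [159 150 128 139 144  85]
 [127 170 169 167 150  92]
 [111 169 174 170 145  67]
 [ 46  99 129 101  83  39]
 [ 19  34  42  36  35  24]
 [ 20  16  20  20  19  13]
 [ 23  14  17  21  17  13]
 [ 34  16  14  15  19  39]
 [123  95  99 149 208 171]
 [143 145 144 150 159 151]
 [138 141 146 143 160 206]
 [137 134 175 230 232 236]
 [233 230 232 238 237 241]
 [238 239 240 239 240 239]
 [240 241 241 238 238 238]
 [239 240 240 237 237 238]
 [238 240 240 238 239 240]
 [236 239 237 231 241 238]
 [237 237 225 211 238 238]]
[[ 37  38  40  38  35  43]
 [ 33  39  37  40  34  42]
 [ 40  36  38  40  41  42]
 [ 44  41  39  36  40  40]
 [ 35  42  37  39  38  37]
 [ 38  36  39  42  36  43]
 [ 34  37  42  41  37  36]
 [122  66  35  35  33  40]
 [139 147 154 137  77  34]
 [184 248 248 248 237 126]
 [198 250 251 250 234  91]
 [ 80 151 180 145 117  39]
 [ 30  45  59  45  41  24]
 [ 14  21  23  17  21  18]
 [ 16  13  21  18  14   8]
 [ 34  14  13  19  23  66]
 [189  97  97 147 205 171]
 [153 145 143 149 155 144]
 [138 142 146 142 161 210]
 [236 234 233 230 231 237]
 [236 235 237 238 239 238]
 [237 239 241 240 239 238]
 [238 241 239 238 238 236]
 [238 239 240 238 238 237]
 [236 240 240 238 240 240]
 [237 239 235 231 238 238]
 [238 238 230 207 237 237]]
```

The pin top rose by 9 px (0.37 px/mm), which is 24 mm, so the pin is fully out. The lid hardware is at the same pixels as at the start, so the vessel has not moved.

```bash
python3 -c "
from cell import *
print(hand_in())"
```

```text
the job is handed in; nothing more can be done
None
```

I closed the vent lever, pumped the knob 8 full strokes until the pin stood fully out (about 24 mm by camera), left the knob up and the vessel in place, and handed the job in at about 13 s; the hand-in returned no verdict.

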